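Find the high spot of a bent wheel with the plunger gauge

TASK

First, with the wheel standing still, slide the gauge by its red knob towards the wheel until its plunger rests on the plain part of the rim and is pressed in about 3 mm. Then turn the wheel gently by its black crank grip, find the highest spot of the whole rim, and leave the wheel standing still with that spot pressed against the plunger. Never force the spindle more than 2 mm aside (24 N) or the plunger to the end of its travel, and do not shift the loose things around.

Things in the scene. Friction and masses are not known exactly. Their poses are not given: they have to be found in the camera images.
- stand: fixed run-out stand: grey base plate 150 x 340 x 14 mm bolted down; origin at the centre of its underside. Its z is up and its +y runs along its length from the gauge (red knob, blue carriage, white dial) to the wheel; the gauge slides along this +y.
- wheel_axis (a point): point on the spindle axis (moves with the spindle) at z = 55 mm; unloaded at y = 85 mm of the stand. Plain rim radius 60 mm, with two smooth swells of 40 mm arc radius: the high spot, 6 mm proud, 62 degrees from foot to foot, and a lesser one, 3.5 mm proud, 50 degrees; crests 85 degrees apart. Where they lie differs every time, whatever the crank; at the start the plunger faces a plain part.
- crank_top (a point): top centre of the black crank grip, an upright round handle 18 mm across that stands 45 mm from the spindle axis, from z = 81 to 134 mm, and spins freely on its pin, so a gripper may hold it without turning while it goes round. The spindle gives sideways 1 mm per 12 N of side load and springs back; over 2 mm strains it.
- gauge_knob_top (a point): top centre of the red upright round knob on the back end of the carriage, 20 mm across, standing from z = 41 to 122 mm; grip or push it to slide the carriage.
- dial_centre (a point): centre of the white upward-facing dial (51 mm across, z = 65 mm; steel case 58 mm). The red needle points to the wheel with the plunger out and turns clockwise 0.45 rad per mm that it is pressed in.
- spanner: loose steel combination spanner 182 mm long, lying left of the blue vice; bystander.
- screwdriver: loose red-handled screwdriver 191 mm long, beyond the stand; bystander.
- tape_rule: loose yellow tape measure 36 x 82 x 62 mm, right behind the stand; bystander.
- black_tape: loose roll of black tape, 62 mm across, 18 mm high, right in front; bystander.
- marker: loose white and red marker pen 135 mm long, left behind the stand; bystander.
- wheel: wheel on its upright spindle; origin on its axis at z = 42 mm; at its own -x lies the crank. Turns either way for at least four turns and stays where it is left (friction about 0.09 N m, some 2 N at the crank). Aluminium flange 140 mm across, top at z = 73 mm; the steel rim that is gauged (z 46 to 64 mm) is hidden under it.
- carriage: blue gauge carriage; origin on the underside below the dial centre, 120 mm from the wheel axis when the fully-out plunger just touches the plain rim; 117 mm when it is pressed in 3 mm. Starts 10 to 30 mm farther back. Stiff slide (12 N of friction) along the stand's +y; stays where it is left.
- plunger_tip (a point): front of the level steel plunger (8 mm ball end, z = 55 mm) that points at the spindle axis: 60 mm level from the dial centre when out, 12 mm of travel; while touching, its distance from the axis is the rim's radius there. Spring 1.5 N at first touch, 0.7 N more per mm, so that swells are felt at the crank. Turning over some 2 rad/s jolts it.

How it is judged (in metres and radians):
On the way:
1. the gauge rests on the plain part of the rim, its plunger pressed in 1.5 to 4.5 mm, the wheel still (horizontal distance between plunger_tip and dial_centre between 0.0555 and 0.0585 m and horizontal distance between plunger_tip and wheel_axis below 0.0615 m and angular speed of wheel below 0.1 rad/s), for 0.2 s.
At the end, for the whole second after the job is handed in: The plunger rests on the high spot (rim radius there at least 64.5 mm; its crest has 66 mm) and is pressed in between 5.5 and 11.3 mm; the wheel stands still (under 0.05 rad/s) and is let go (horizontal distance between plunger_tip and wheel_axis above 0.0645 m and horizontal distance between plunger_tip and dial_centre between 0.0487 and 0.0545 m and angular speed of wheel below 0.05 rad/s); the robot touches nothing.
It fails at once if a loose thing is shifted by more than 30 mm (distance of any of spanner, screwdriver, tape_rule, black_tape, marker from where it was at the start of the episode above 0.03 m).
It fails at once if the spindle is forced more than 2 mm aside (24 N of side load), straining it (x of wheel_axis in the frame of stand above 0.002 m or x of wheel_axis in the frame of stand below -0.002 m or y of wheel_axis in the frame of stand above 0.087 m or y of wheel_axis in the frame of stand below 0.083 m).
It fails at once if the plunger is pressed to the end of its travel (over 11.3 mm) (horizontal distance between plunger_tip and dial_centre below 0.0487 m).
It also fails if it takes over 72 s, if anything falls off the work surface, if the arm or the gripper's body presses on something with over 40 N, if the wrist force passes 120 N, or if a joint passes its speed limit or range.

ROBOT

A 6-joint arm with a two-finger parallel gripper is mounted at the origin on a cart in front of the work surface, level with it; the furniture and walls round the work are solid. World frame = base frame: x ahead of the robot, y to its left, z up, the work surface at z = 0. Lengths are in m, angles in degrees, forces in N, time in s.
With the tool pointing down it reaches from about 0.275 to 0.725 m from the base axis. Payload 5.6 kg.
Tool frame: the origin (TCP) lies on the centre line of the jaws, within the pads' length; the fingertips stand 25 mm ahead of it and the grasp point (between the pads) lies 6 mm ahead of it; z points along the fingers, y is the line along which they close (so a half turn about z gives the same grasp; the last joint's range is limited). The gripper opens to 85 mm and grips with 20 to 120 N. Pads are 22 mm wide; open, the fingers measure 114 mm over their backs; the gripper's body (76 mm by 85 mm) begins 54 mm behind the grasp point. The pads swing forward as they close: fully open they stand 13 mm farther back than shut.
Start: joints at [88.9, 14.616, 6.199, 0, -81.583, -16.306], TCP at [0.165, 0.525, 0.256] pointing down, gripper open.
Joint ranges: [-168.99, 168.99], [-69.2, 112.95], [-62.41, 85.93], [-164.36, 98.24], [-168.68, -3.75], [-174.98, 174.98]. Speed limits (degrees/s): [147.25, 147.25, 180, 180, 180, 180].

INTERFACE

Orientations are given as [roll, pitch, yaw] about the fixed x, y, z axes, in that order (R = Rz(yaw) Ry(pitch) Rx(roll)).
In Python, from cell import r gives the robot as it stands.
- The arm moves only by the tool carry_out, never from a script. Its argument "increments" is a list that holds one entry, the list of rows, each a list of 7 numbers: the turn, a rotation vector about the tool's x, y, z each as a share of 0.5 rad, from -1 to 1, then the shift along the tool's x, y, z each as a share of 10 cm, from -1 to 1, then the finger opening in mm, from 0 to 85.4. A call has 1 to 5 rows; each row shifts and turns the commanded pose from where the row before left it, along the tool's axes as they then stand; what a row does not reach is not made up. A row lasts 1/8 s, in which the tool goes at most 62.5 mm and 10.7 degrees, less where a joint would pass 70% of its speed; a pose out of reach is approached as far as the arm can. A call with a number of a shift or a turn outside -1 to 1 is refused whole. A call with a gripper value outside its range is refused whole. The fingers move at their own pace and stop on an object; "grip_force" is the grip in N (left out, the last holds). Time passes only in rows, so rows that do not move let the fingers close. It gives the time, the measured TCP pose, the force, the opening and the grip force at its end, in the units of the state.
- r.observe(): the state, without advancing time (a new reading comes with each control period).
- r.read_camera(name): name is "scene" or "top"; returns a dict with "frame" (480x640x3 uint8, blue, green, red), "camera_matrix" (3x3 intrinsics, pixels), "k1" (the pictures are not rectified: a ray, as slopes to the right and down, at radius r is drawn at 1 + k1 r^2 times it, then the intrinsics apply), "cam_to_world" (4x4, takes a point from camera to world coordinates). Camera axes: x right, y down, z forward; pixel columns grow to the right and rows downward; lengths in m; the calibration is good to about 2 mm. A picture is of the moment at which its call begins. There is no depth.
- r.close_job(): hands the job in; it is judged then, once.
The state is a dict: "time": time; "q": joint angles; "dq": joint speeds; "effort": joint torques, N m; "position": TCP position; "tcp_rot": TCP orientation; "ft_force": force on the tool from outside, world axes, zero at the start; "wrist_torque": the same for the moment, N m; "finger_gap": finger opening in m; "gripper_force": force on a finger pad.
Only numpy, scipy, OpenCV 4.12 (cv2) and the standard library are available. Lean on these libraries where they do the work, as an engineer would, in place of code of your own. Each camera call takes 0.05 s, during which the arm holds its last target. There are 200 camera calls.

## Working session

There is one attempt and no reset: what is moved stays moved. The work goes in short steps, Python scripts to look and compute and a tool call to move; the robot and the scene stay as the last step left them, time stands still between calls to the robot, and variables do not carry over. Pictures are saved under pics/ and viewed, at most 10 in all, crops included, and the job is handed in when it is done.

Besides the shell and the picture viewer there is one more tool, called after "Request:" in YAML: its name, and indented under it one key for each argument. carry_out: Moves the arm, as the interface text tells. Its arguments: {"type":"object","properties":{"increments":{"type":"array","items":{"type":"array","items":{"type":"array","items":{"type":"number"}}}},"grip_force":{"type":"number"}},"required":["increments"]}

```bash
ls; mkdir -p pics; python3 - <<'E'
from cell import r
import cv2
for n in("scene","top"):
    c=r.read_camera(n); cv2.imwrite(f"pics/{n}0.png",c["frame"]); print(n,c["camera_matrix"],c["k1"],c["cam_to_world"])
print(r.observe())
E
```

```text
pics
scene [[602.49230282   0.         317.04900351]
 [  0.         602.49230282 248.6926434 ]
 [  0.           0.           1.        ]] -0.1362319971022774 [[-0.78084295 -0.45654613  0.42643864 -0.12474809]
 [-0.62450884  0.55238165 -0.55214421  0.76316261]
 [ 0.01652242 -0.69745261 -0.71644041  1.18245394]
 [ 0.          0.          0.          1.        ]]
top [[521.21039392   0.         316.38332018]
 [  0.         521.21039392 226.29270469]
 [  0.           0.           1.        ]] -0.03155822330977315 [[-0.00246146 -0.9776417   0.21026328  0.2921846 ]
 [-0.99999231  0.00176456 -0.00350195 -0.06530327]
 [ 0.00305263 -0.21027029 -0.97763853  1.25055343]
 [ 0.          0.          0.          1.        ]]
{'time': 0.1, 'q': array([ 8.89004646e+01,  1.46494507e+01,  6.13832834e+00, -2.26742119e-02,
       -8.15833734e+01, -1.63061525e+01]), 'dq': array([ 0.0025183 , -0.13914031,  0.18188411,  0.15533793,  0.03787168,
        0.01641746]), 'effort': array([-1.00714013e-03, -3.87604880e+01,  2.38472217e+01,  5.37801012e+00,
       -3.82501428e-03, -3.12656184e-06]), 'position': array([0.16436215, 0.52445097, 0.25549379]), 'tcp_rot': array([ 1.79903009e+02, -5.00925251e-03, -1.74090210e+01]), 'ft_force': array([ 1.18411771,  0.36010421, -0.64251834]), 'wrist_torque': array([-0.01397331, -0.03484596, -0.05076689]), 'gripper_force': 0.0, 'finger_gap': 0.08534145597305702}
```

View pics/top0.png

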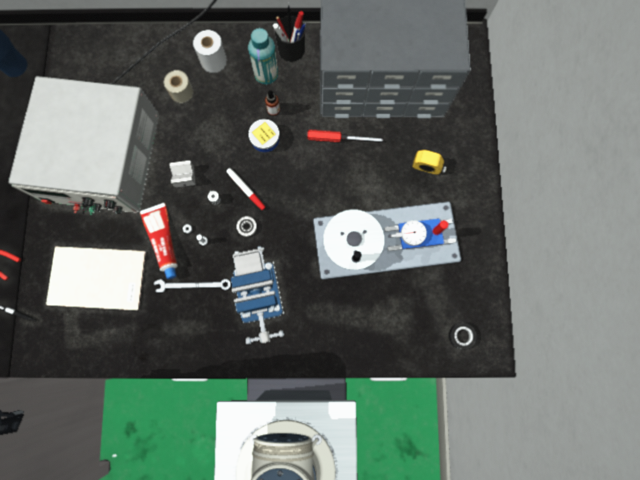

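View pics/scene0.png

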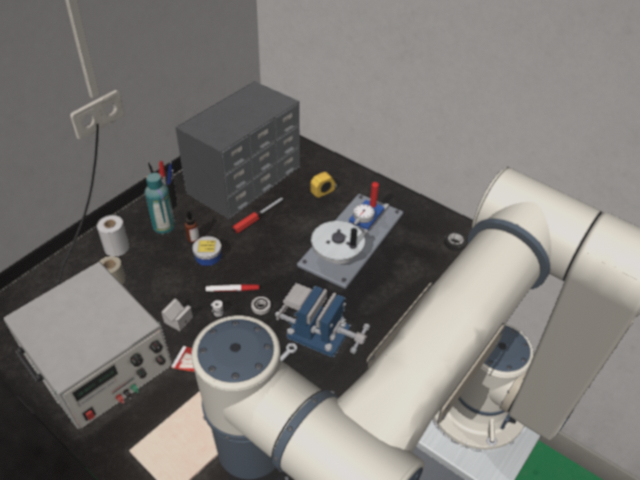

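The top view shows the stand: flange at about (354,239), crank grip (356,257), dial (414,233), red knob top (441,228) and plate corners near (314,218) and (460,262). Next I'll measure these.

```bash
cat > h.py <<'E'
from cell import r
import cv2, numpy as np
def cam(n): return r.read_camera(n)
def ray(c,uv):
    K=c["camera_matrix"]; d=(np.array(uv,float)-K[:2,2])/K[0,0]
    s=d.copy()
    for _ in range(20): s=d/(1+c["k1"]*(s@s))
    T=c["cam_to_world"]; return T[:3,3],T[:3,:3]@np.r_[s,1]
def plane(c,uv,z):
    o,d=ray(c,uv); return o+d*(z-o[2])/d[2]
def proj(c,p):
    T=c["cam_to_world"]; q=T[:3,:3].T@(np.array(p)-T[:3,3]); s=q[:2]/q[2]
    return c["camera_matrix"][:2,2]+c["camera_matrix"][0,0]*s*(1+c["k1"]*(s@s))
def blobs(mask,box,amin=5):
    m=np.zeros_like(mask); x0,y0,x1,y1=box; m[y0:y1,x0:x1]=mask[y0:y1,x0:x1]
    n,l,s,ce=cv2.connectedComponentsWithStats(m)
    return [(ce[i],s[i]) for i in range(1,n) if s[i][4]>=amin]
E
python3 - <<'E'
from h import *
c=cam("top"); f=c["frame"]; hsv=cv2.cvtColor(f,cv2.COLOR_BGR2HSV)
box=(310,195,470,285)
W=cv2.inRange(f,(215,215,215),(255,255,255))
for ce,s in blobs(W,box,100): print("white",ce,s, plane(c,ce,.073),plane(c,ce,.065))
R=cv2.inRange(hsv,(0,150,80),(8,255,255))|cv2.inRange(hsv,(172,150,80),(180,255,255))
for ce,s in blobs(R,box,8): print("red",ce,s,plane(c,ce,.122))
B=cv2.inRange(f,(0,0,0),(45,45,45))
for ce,s in blobs(B,(335,245,375,270),8): print("black",ce,s,plane(c,ce,.134))
Bl=cv2.inRange(hsv,(100,120,80),(125,255,255))
for ce,s in blobs(Bl,box,30): print("blue",ce,s)
print("tcp px",proj(c,[.165,.525,.256]))
cv2.imwrite("pics/crop1.png",cv2.resize(f[195:290,305:475],None,fx=4.6,fy=4.6,interpolation=cv2.INTER_CUBIC))
c=cam("scene");f=c["frame"]
cv2.imwrite("pics/crop2.png",cv2.resize(f[165:290,290:415],None,fx=4.6,fy=4.6,interpolation=cv2.INTER_CUBIC))
E
```

```text
white [352.77317473 238.39253486] [ 323  210   61   60 2438] [ 0.51682273 -0.15316099  0.073     ] [ 0.51834886 -0.15375787  0.065     ]
white [412.75215517 232.11422414] [392 220  34  25 464] [ 0.53129181 -0.29202646  0.073     ] [ 0.53291624 -0.29356676  0.065     ]
red [440.36111111 227.07407407] [433 221  15  13 108] [ 0.53263479 -0.34453478  0.122     ]
black [356.26 256.16] [353 252   7   9  50] [ 0.46600678 -0.15550043  0.134     ]
blue [427.76540284 235.16350711] [401 219  43  30 422]
tcp px [ -5.82987305 408.04452897]
```

View pics/crop1.png

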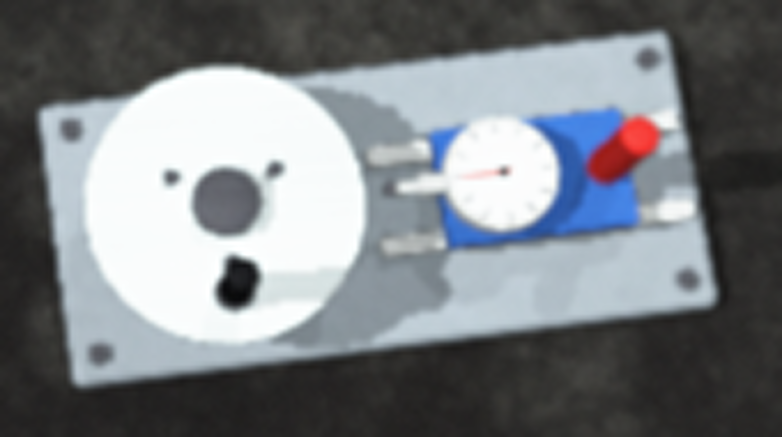

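```bash
python3 - <<'E'
from h import *
c=cam("top")
P=lambda u,v,z: plane(c,(305+(u+.5)/4.6-.5,195+(v+.5)/4.6-.5),z)
s=[P(*q,.014) for q in((70,128),(648,58),(100,353),(688,278))]
a,b,d,e=s; 
print("screws",s,np.linalg.norm(a-b),np.linalg.norm(a-d))
ctr=sum(s)/4; v=(a+d-b-e)[:2]; v/=np.linalg.norm(v); x=np.array([v[1],-v[0]])
print("ctr",ctr,"yaw of +y",np.degrees(np.arctan2(v[1],v[0])), v)
def loc(p,n): q=p[:2]-ctr[:2]; print(n,p,"stand xy",q@x,q@v)
loc(P(225,205,.073),"axis"); loc(P(502,172,.065),"dial"); loc(P(642,134,.122),"knob"); loc(P(238,283,.107),"crank")
w=ctr[:2]+v*.085; print("wheel pred",w)
E
```

```text
screws [array([ 0.56770999, -0.07812449,  0.014     ]), array([ 0.60541973, -0.38649636,  0.014     ]), array([ 0.44826213, -0.09320936,  0.014     ]), array([ 0.48678678, -0.40104752,  0.014     ])] 0.31066901388838786 0.1203966140031978
ctr [ 0.52704466 -0.23971943  0.014     ] yaw of +y 97.0525099346363 [-0.12277893  0.99243405]
axis [ 0.51499045 -0.15485216  0.073     ] stand xy -0.001543090654672096 0.08570517228615326
dial [ 0.53318268 -0.29587908  0.065     ] stand xy -0.0008036348297466308 -0.056488367300535504
knob [ 0.54019934 -0.35344722  0.122     ] stand xy -0.0009082162610634537 -0.11448244609540602
crank [ 0.4702759  -0.15787767  0.107     ] stand xy -0.04629080343010134 0.08819256143752503
wheel pred [ 0.51660845 -0.15536254]
```

The crop agrees with the given sizes: screw spacing 311 x 120 mm and axis at stand y of 85.7 mm. The dial is 142 mm from the axis, so the slide is about 25 mm. I'm setting off for the knob with tool yaw 7°.

Request:
carry_out:
  increments:
    - [[0, 0, -0.285, 0, 0, 0, 80], [0, 0, -0.285, 0, 0, 0, 80], [0, 0, -0.285, 0, 0, 0, 80], [0, 0, 0, 0.166, 0.573, 0, 60], [0, 0, 0, 0.166, 0.573, 0, 60]]

```text
time: 0.88
position: [0.2119, 0.414, 0.2558]
tcp_rot: [179.9, 0.0, 7.2]
ft_force: [1.7, -0.0, 0.9]
finger_gap: 0.0597
gripper_force: 0.0
```

Request:
carry_out:
  increments:
    - [[0, 0, 0, 0.166, 0.573, 0, 50], [0, 0, 0, 0.166, 0.573, 0, 50], [0, 0, 0, 0.166, 0.573, 0, 50], [0, 0, 0, 0.166, 0.573, 0, 50], [0, 0, 0, 0.166, 0.573, 0, 50]]

```text
time: 1.5
position: [0.3295, 0.1393, 0.2565]
tcp_rot: [-180.0, -0.0, 7.1]
ft_force: [1.4, 0.6, -0.0]
finger_gap: 0.0501
gripper_force: 0.0
```

Request:
carry_out:
  increments:
    - [[0, 0, 0, 0.166, 0.573, 0, 50], [0, 0, 0, 0.166, 0.573, 0, 50], [0, 0, 0, 0.166, 0.573, 0, 50], [0, 0, 0, 0.166, 0.573, 0, 50], [0, 0, 0, 0.166, 0.573, 0, 50]]

```text
time: 2.12
position: [0.4475, -0.1351, 0.2564]
tcp_rot: [-180.0, -0.0, 7.1]
ft_force: [1.5, 1.0, 1.1]
finger_gap: 0.05
gripper_force: 0.0
```

Request:
carry_out:
  increments:
    - [[0, 0, 0, 0.162, 0.57, 0, 50], [0, 0, 0, 0.162, 0.57, 0, 50], [0, 0, 0, 0.162, 0.57, 0, 50], [0, 0, 0, 0.162, 0.57, 0, 50], [0, 0, 0, 0, 0, 0.5, 50]]

```text
time: 2.75
position: [0.5429, -0.3564, 0.2085]
tcp_rot: [179.6, -0.4, 6.9]
ft_force: [0.7, 0.9, -1.4]
finger_gap: 0.0499
gripper_force: 0.0
```

```bash
python3 - <<'E'
from h import *
for n in("scene","top"):
    c=cam(n); print(n,proj(c,[.540,-.353,.122]),proj(c,[.533,-.296,.065]))
    u,v=map(int,proj(c,[.535,-.3,.1])); u=min(max(u,80),560)
    cv2.imwrite(f"pics/{n}1.png",c["frame"][v-60:v+60,u-80:u+80])
a=cv2.imread("pics/scene1.png");b=cv2.imread("pics/top1.png")
cv2.imwrite("pics/both1.png",cv2.resize(np.vstack([a,b]),None,fx=2.5,fy=2.5,interpolation=cv2.INTER_CUBIC))
print(r.observe()["position"])
E
```

```text
scene [375.13972359 183.3794197 ] [363.78241569 210.41497112]
top [443.97851256 223.82704438] [413.79425369 232.07689541]
[ 0.5366103  -0.3500461   0.19889252]
```

View pics/both1.png

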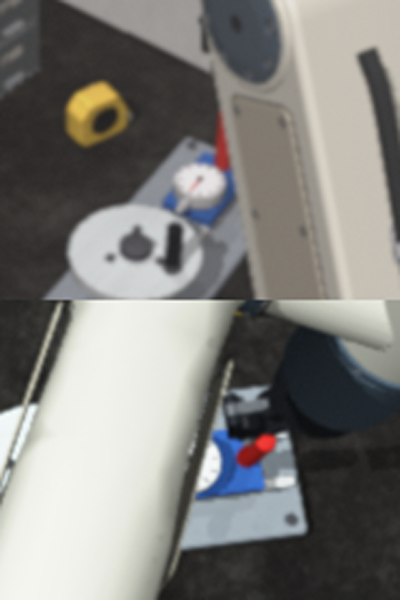

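The gripper straddles the knob as expected: in the top view one finger is at about (250,412), left of the knob. The dial is readable in the scene view. I'll descend in two steps.

Request:
carry_out:
  increments:
    - [[0, 0, 0, 0, 0, 0.3, 50], [0, 0, 0, 0, 0, 0.2, 50], [0, 0, 0, 0, 0, 0, 50]]

```text
time: 3.22
position: [0.539, -0.3504, 0.1565]
tcp_rot: [-180.0, 0.1, 7.1]
ft_force: [0.9, 0.3, 0.7]
finger_gap: 0.0496
gripper_force: 0.0
```

```bash
python3 - <<'E'
from h import *
o=r.observe();print(o["position"],o["tcp_rot"],o["ft_force"])
c=cam("top");f=c["frame"];hsv=cv2.cvtColor(f,cv2.COLOR_BGR2HSV)
R=cv2.inRange(hsv,(0,150,80),(8,255,255))|cv2.inRange(hsv,(172,150,80),(180,255,255))
for ce,s in blobs(R,(390,195,470,285),8): print("red",ce,s)
u,v=445,225
cv2.imwrite("pics/b2.png",cv2.resize(f[v-45:v+45,u-60:u+60],None,fx=4,fy=4,interpolation=cv2.INTER_CUBIC))
E
```

```text
[ 0.53896025 -0.35044378  0.1565154 ] [-1.79958566e+02  1.12588268e-01  7.14511721e+00] [0.86914382 0.33721118 0.66454605]
red [439.51282051 228.62820513] [433 224  15  10  78]
```

View pics/b2.png

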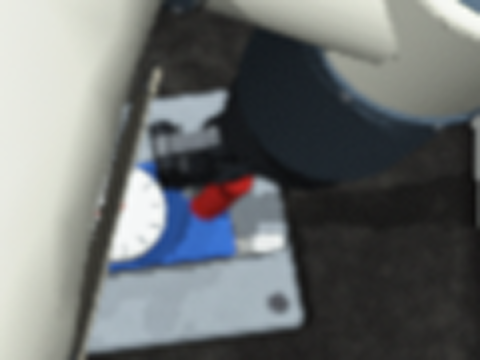

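The knob top is between the open fingers, and only its upper end is hidden by the wrist. I'll lower and close.

Request:
carry_out:
  increments:
    - [[0, 0, 0, 0.01, 0.03, 0.3, 50], [0, 0, 0, 0, 0, 0.2, 50], [0, 0, 0, 0, 0, 0, 15], [0, 0, 0, 0, 0, 0, 15], [0, 0, 0, 0, 0, 0, 15]]
  grip_force: 40

```text
time: 3.9
position: [0.5417, -0.3548, 0.1086]
tcp_rot: [179.9, -0.2, 7.1]
ft_force: [-1.5, 0.5, 3.8]
finger_gap: 0.0191
gripper_force: 39.5
```

Request:
carry_out:
  increments:
    - [[0, 0, 0, 0, 0, 0, 15], [0, 0, 0, 0, 0, 0, 15], [0, 0, 0, 0, 0, 0, 15]]

```text
time: 4.28
position: [0.5417, -0.3548, 0.1086]
tcp_rot: [179.9, -0.2, 7.1]
ft_force: [-1.3, -0.7, 6.2]
finger_gap: 0.0192
gripper_force: 39.8
```

Request:
carry_out:
  increments:
    - [[0, 0, 0, 0, -0.05, 0, 15], [0, 0, 0, 0, -0.05, 0, 15], [0, 0, 0, 0, -0.05, 0, 15], [0, 0, 0, 0, -0.05, 0, 15], [0, 0, 0, 0, 0, 0, 15]]

```text
time: 4.9
position: [0.5395, -0.3372, 0.1086]
tcp_rot: [179.6, -0.2, 7.1]
ft_force: [1.5, -9.9, 1.4]
finger_gap: 0.019
gripper_force: 39.9
```

```bash
cat >> h.py <<'E'
def needle(save=None):
    c=cam("scene"); f=c["frame"]; hsv=cv2.cvtColor(f,cv2.COLOR_BGR2HSV)
    W=cv2.inRange(hsv,(0,0,150),(180,90,255))
    u,v=368,215
    if save: cv2.imwrite(save,cv2.resize(f[v-45:v+45,u-60:u+60],None,fx=5,fy=5,interpolation=cv2.INTER_CUBIC))
    return c
E
python3 - <<'E'
from h import *
needle("pics/n1.png"); o=r.observe(); print(o["position"],o["ft_force"])
E
```

```text
[ 0.53954691 -0.33721252  0.10862737] [ 1.38844772 -9.11615752  1.75664218]
```

View pics/n1.png

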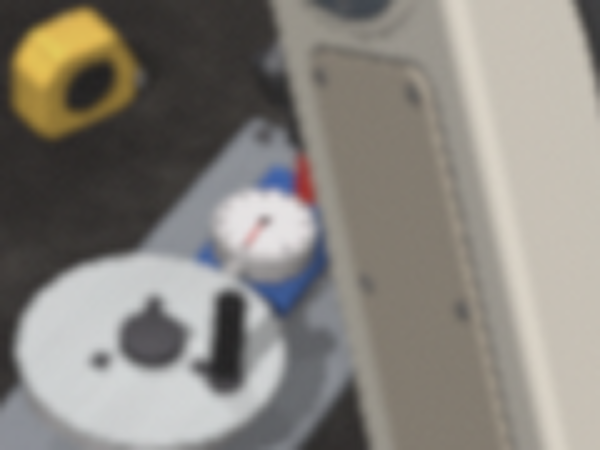

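The dial is clear at about (265,225) in the crop, and the needle points towards the wheel (plunger still out). I'll automate the reading.

```bash
cat >> h.py <<'E'
V=np.array([-.1228,.9924]); X=np.array([.9924,.1228])
AX=np.array([.516,-.155])
def dial(c=None,thr=175):
    """dial centre (world), distance from axis, needle angle clockwise from +y, mm"""
    c=c or cam("scene"); f=c["frame"]; hsv=cv2.cvtColor(f,cv2.COLOR_BGR2HSV)
    m=np.zeros(f.shape[:2],np.uint8)
    guess=AX-V*.125
    u,v=map(int,proj(c,[*guess,.065])); cv2.circle(m,(u,v),22,255,-1)
    R=(cv2.inRange(hsv,(0,60,60),(10,255,255))|cv2.inRange(hsv,(168,60,60),(180,255,255)))&m
    w=cv2.inRange(f,(thr,)*3,(255,)*3)&m
    b=max(blobs(w,(0,0,640,480),20),key=lambda t:t[1][4]); n,l,s,ce=cv2.connectedComponentsWithStats(w)
    k=1+np.argmax(s[1:,4]); pts=cv2.findNonZero((l==k).astype(np.uint8))
    hull=cv2.convexHull(pts)[:,0,:]
    wp=np.float32([plane(c,p,.065)[:2]*1000 for p in hull]); (cx,cy),rad=cv2.minEnclosingCircle(wp)
    ctr=np.array([cx,cy])/1000
    hm=np.zeros_like(m); cv2.fillConvexPoly(hm,hull.astype(np.int32),255)
    ys,xs=np.nonzero(R&hm); q=np.array([plane(c,p,.065)[:2] for p in zip(xs,ys)])-ctr
    d=q[np.linalg.norm(q,axis=1)<.024]
    wt=f[ys,xs].astype(float)[np.linalg.norm(q,axis=1)<.024]; wt=wt[:,2]-wt[:,1]
    mean=(d*wt[:,None]).sum(0)/wt.sum(); ang=np.arctan2(mean@X,mean@V)
    return dict(ctr=ctr,rad=rad,dist=(AX-ctr)@V,side=(ctr-AX)@X,n=len(d),mean=mean,ang=ang,mm=(ang%(2*np.pi))/.45)
E
python3 - <<'E'
from h import *
print(dial())
E
```

```text
Traceback (most recent call last):
  File "h.py", line 40, in dial
    ys,xs=np.nonzero(R&hm); q=np.array([plane(c,p,.065)[:2] for p in zip(xs,ys)])-ctr
                              ~~~~~~~~~~~~~~~~~~~~~~~~~~~~~~~~~~~~~~~~~~~~~~~~~~~^~~~
ValueError: operands could not be broadcast together with shapes (0,) (2,)
```

Request:
carry_out:
  increments:
    - [[0, 0, 0, 0, -0.03, 0, 15], [0, 0, 0, 0, 0, 0, 15]]

```text
time: 5.25
position: [0.5392, -0.3345, 0.1086]
tcp_rot: [179.6, -0.2, 7.1]
ft_force: [0.8, -10.2, 0.7]
finger_gap: 0.0188
gripper_force: 39.9
```

```bash
python3 - <<'E'
from h import *
print(dial())
E
```

```text
Traceback (most recent call last):
  File "h.py", line 40, in dial
    ys,xs=np.nonzero(R&hm); q=np.array([plane(c,p,.065)[:2] for p in zip(xs,ys)])-ctr
                              ~~~~~~~~~~~~~~~~~~~~~~~~~~~~~~~~~~~~~~~~~~~~~~~~~~~^~~~
ValueError: operands could not be broadcast together with shapes (0,) (2,)
```

```bash
python3 - <<'E'
from h import *
c=cam("scene");f=c["frame"].astype(int)
u,v=map(int,proj(c,[*(AX-V*.122),.065])); print(u,v)
print((f[...,2]-f[...,1])[v-14:v+14,u-18:u+18]); print(f[v-14:v+14,u-18:u+18,1])
E
```

```text
360 214
[[ 3  3  3 ...  7  7  7]
 [ 3  2  3 ...  8  7  7]
 [ 3  3  2 ...  6  8  8]
 ...
 [-3 -2 -2 ...  2  4  4]
 [-2 -2 -2 ...  2  4  4]
 [-3 -2 -2 ...  1  4  4]]
[[ 50  52  53 ... 123 123 123]
 [ 51  54  52 ... 124 123 123]
 [ 54  54  54 ... 125 122 122]
 ...
 [201 203 203 ... 137 145 148]
 [203 204 203 ... 137 146 149]
 [205 204 203 ... 140 146 149]]
```

```bash
python3 - <<'E'
s=open("h.py").read(); i=s.index("def dial")
open("h.py","w").write(s[:i]+'''def dial(guess,c=None,thr=165):
    """dial centre from white face near guess, needle angle clockwise from +y (mm)"""
    c=c or cam("scene"); f=c["frame"].astype(int)
    u,v=map(int,proj(c,[*guess,.065]))
    px=[(x,y) for y in range(v-22,v+23) for x in range(u-26,u+27)]
    P=np.array([plane(c,p,.065)[:2] for p in px]); col=np.array([f[y,x] for x,y in px])
    ctr=np.array(guess,float); white=col.min(1)>thr
    for _ in range(8):
        near=np.linalg.norm(P-ctr,axis=1)<.027
        ctr=P[white&near].mean(0)
    q=P-ctr; rr=np.linalg.norm(q,axis=1)
    red=np.clip(col[:,2]-col[:,:2].max(1)-15,0,None)*(rr<.022)
    mean=(q*red[:,None]).sum(0)/max(red.sum(),1); ang=np.arctan2(mean@X,mean@V)
    return dict(ctr=ctr,nw=int((white&near).sum()),dist=(AX-ctr)@V,side=(ctr-AX)@X,red=red.sum(),meanmm=mean*1000,ang=ang,mm=(ang%(2*np.pi))/.45)
''')
E
python3 - <<'E'
from h import *
print(dial(AX-V*.122)); c=needle("pics/n2.png")
E
```

```text
{'ctr': array([ 0.53038503, -0.27393597]), 'nw': 201, 'dist': np.float64(0.11979853353383343), 'side': np.float64(-0.000329635393916357), 'red': np.int64(139), 'meanmm': array([-0.04951553,  9.52448663]), 'ang': np.float64(0.11791589394665145), 'mm': np.float64(0.2620353198814476)}
```

View pics/n2.png

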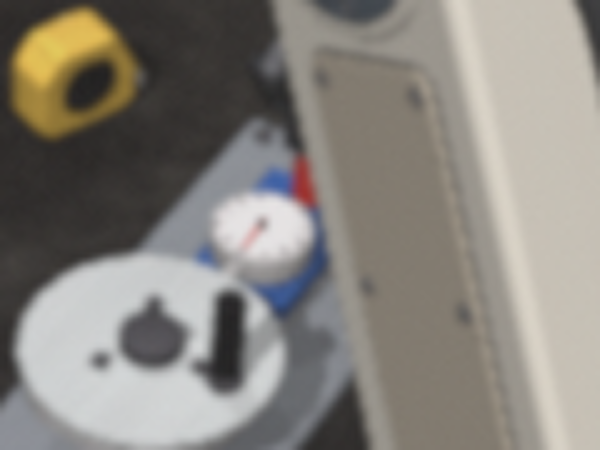

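The dial is about 120 mm from the axis, so the plunger is just touching (reading about 0.2 mm). I'll push on 3 mm.

Request:
carry_out:
  increments:
    - [[0, 0, 0, 0, -0.015, 0, 15], [0, 0, 0, 0, -0.015, 0, 15], [0, 0, 0, 0, 0, 0, 15]]

```text
time: 5.82
position: [0.5389, -0.3318, 0.1086]
tcp_rot: [179.6, -0.2, 7.1]
ft_force: [0.1, -12.5, 0.4]
finger_gap: 0.0189
gripper_force: 40.0
```

```bash
python3 - <<'E'
from h import *
print(dial(AX-V*.118))
E
```

```text
{'ctr': array([ 0.52955971, -0.26995281]), 'nw': 202, 'dist': np.float64(0.11574430116068397), 'side': np.float64(-0.0006595459563816195), 'red': np.int64(185), 'meanmm': array([0.49646436, 8.15587108]), 'ang': np.float64(0.18391161072975182), 'mm': np.float64(0.4086924682883374)}
```

Request:
carry_out:
  increments:
    - [[0, 0, 0, 0, -0.02, 0, 15], [0, 0, 0, 0, 0, 0, 15], [0, 0, 0, 0, 0, 0, 15]]

```text
time: 6.25
position: [0.5387, -0.3302, 0.1086]
tcp_rot: [179.6, -0.2, 7.1]
ft_force: [1.9, -13.1, 1.1]
finger_gap: 0.019
gripper_force: 40.0
```

```bash
python3 - <<'E'
from h import *
print(dial(AX-V*.118)); c=cam("scene"); print(dial(AX-V*.118,c)); cv2.imwrite("pics/n3.png",cv2.resize(c["frame"][185:250,330:400],None,fx=8,fy=8,interpolation=cv2.INTER_CUBIC))
E
```

```text
{'ctr': array([ 0.52944527, -0.26870385]), 'nw': 204, 'dist': np.float64(0.114490783168182), 'side': np.float64(-0.0006197488978866806), 'red': np.int64(186), 'meanmm': array([7.66384951, 6.20566666]), 'ang': np.float64(1.0132637584073414), 'mm': np.float64(2.251697240905203)}
{'ctr': array([ 0.52944527, -0.26870385]), 'nw': 204, 'dist': np.float64(0.114490783168182), 'side': np.float64(-0.0006197488978866806), 'red': np.int64(191), 'meanmm': array([7.5841322 , 6.12806474]), 'ang': np.float64(1.0143040898674456), 'mm': np.float64(2.2540090885943234)}
```

View pics/n3.png

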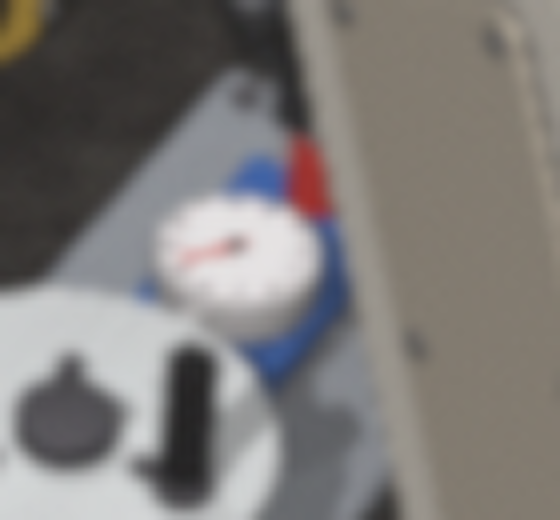

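The needle has turned clockwise to point left, about 2.2 mm pressed, which is inside the window. I'll let go and rise, then move over the crank.

Request:
carry_out:
  increments:
    - [[0, 0, 0, 0, 0, 0, 45], [0, 0, 0, 0, 0, 0, 45], [0, 0, 0, 0, 0, 0, 45], [0, 0, 0, 0, 0, -0.35, 45], [0, 0, 0, 0, 0, -0.35, 45]]

```text
time: 6.98
position: [0.5372, -0.3259, 0.1768]
tcp_rot: [-180.0, 0.1, 7.1]
ft_force: [0.5, -0.7, 0.1]
finger_gap: 0.045
gripper_force: 0.0
```

Request:
carry_out:
  increments:
    - [[0, 0, 0, -0.118, -0.445, 0, 45], [0, 0, 0, -0.118, -0.445, 0, 45], [0, 0, 0, -0.118, -0.445, 0, 45], [0, 0, 0, -0.118, -0.445, 0, 45], [0, 0, 0, 0, 0, 0, 45]]

```text
time: 7.6
position: [0.4676, -0.1532, 0.1769]
tcp_rot: [-180.0, -0.0, 7.3]
ft_force: [0.3, -0.4, 0.1]
finger_gap: 0.0452
gripper_force: 0.0
```

```bash
python3 - <<'E'
from h import *
o=r.observe(); print(o["position"],o["tcp_rot"],o["q"])
c=cam("scene");print(dial(AX-V*.118,c),proj(c,[.47,-.16,.134]))
t=cam("top");print(proj(t,[.47,-.16,.134]))
a=c["frame"][160:300,280:440];b=t["frame"][180:320,300:460]
cv2.imwrite("pics/n4.png",cv2.resize(np.hstack([a,b]),None,fx=2.4,fy=2.4,interpolation=cv2.INTER_CUBIC))
E
```

```text
[ 0.46764817 -0.15317176  0.17687173] [-1.79966928e+02 -4.77400439e-02  7.28324287e+00] [ 1.22577617e-01  1.03950973e+01 -1.10102833e+01 -4.16493445e-02
 -6.85513793e+01  9.71758942e+01]
{'ctr': array([ 0.51432357, -0.26627038]), 'nw': 76, 'dist': np.float64(0.11021886435550925), 'side': np.float64(-0.015327690047128056), 'red': np.int64(0), 'meanmm': array([0., 0.]), 'ang': np.float64(0.0), 'mm': np.float64(0.0)} [354.73440217 228.72751408]
[358.30104399 254.33224117]
```

View pics/n4.png

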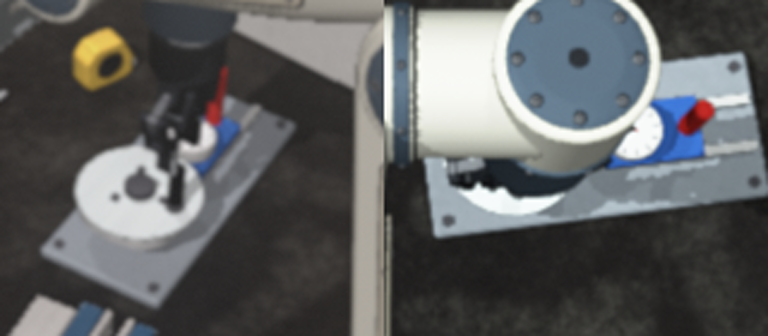

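The jaws hover over the crank: the grip stands just below the fingers in the scene view, and the dial is partly hidden in both views. I'll nudge, lower and close gently.

Request:
carry_out:
  increments:
    - [[0, 0, 0, 0.02, 0.06, 0, 45], [0, 0, 0, 0, 0, 0.3, 45], [0, 0, 0, 0, 0, 0.29, 45], [0, 0, 0, 0, 0, 0, 25], [0, 0, 0, 0, 0, 0, 14]]
  grip_force: 20

```text
time: 8.32
position: [0.4715, -0.1612, 0.1174]
tcp_rot: [-179.9, 0.0, 7.0]
ft_force: [0.4, 0.9, -7.0]
finger_gap: 0.0174
gripper_force: 21.0
```

Request:
carry_out:
  increments:
    - [[0, 0, 0, 0, 0, 0, 14], [0, 0, 0, 0, 0, 0, 14], [0, 0, 0, 0, 0, 0, 14]]

```text
time: 8.7
position: [0.4715, -0.1612, 0.1174]
tcp_rot: [180.0, -0.0, 7.1]
ft_force: [1.2, 0.9, -8.0]
finger_gap: 0.0175
gripper_force: 20.8
```

```bash
python3 - <<'E'
from h import *
o=r.observe(); print(o["position"],o["tcp_rot"],o["ft_force"])
def chk():
    for n in("scene","top"):
        print(n,dial(AX-V*.118,cam(n)))
chk()
E
```

```text
[ 0.47147231 -0.16119959  0.11743754] [ 1.79993517e+02 -2.81689019e-02  7.09041300e+00] [ 1.19220949  0.91841473 -7.96436457]
scene {'ctr': array([nan, nan]), 'nw': 0, 'dist': np.float64(nan), 'side': np.float64(nan), 'red': np.int64(0), 'meanmm': array([nan, nan]), 'ang': np.float64(nan), 'mm': np.float64(nan)}
top {'ctr': array([ 0.52565515, -0.27754207]), 'nw': 294, 'dist': np.float64(0.12279639925558916), 'side': np.float64(-0.005466390581900332), 'red': np.int64(10), 'meanmm': array([2.82754769, 2.2129152 ]), 'ang': np.float64(1.0298534127105756), 'mm': np.float64(2.288563139356835)}h.py:35: RuntimeWarning: Mean of empty slice.
  ctr=P[white&near].mean(0)
  ret = um.true_divide(
```

Gripped 44–45 mm from the axis. I'll turn clockwise at about 1 rad/s with the tool turning along, so only friction can load the spindle radially.

Request:
carry_out:
  increments:
    - [[0, 0, 0.262, 0.004, -0.0587, 0, 14], [0, 0, 0.262, 0.004, -0.0587, 0, 14], [0, 0, 0.262, 0.004, -0.0587, 0, 14]]

```text
time: 9.18
position: [0.4724, -0.1446, 0.1175]
tcp_rot: [179.9, -0.0, -15.7]
ft_force: [1.0, -5.3, -8.1]
finger_gap: 0.0177
gripper_force: 20.9
```

```bash
cat >> h.py <<'E'
def chk(save=None):
    o=r.observe(); p=o["position"][:2]-AX; f=o["ft_force"][:2]; e=p/np.linalg.norm(p); t=np.array([e[1],-e[0]])
    print("R %.4f ang %.1f yaw %.1f q6 %.0f Frad %.1f Ftan %.1f Fz %.1f t %.1f"%(np.linalg.norm(p),np.degrees(np.arctan2(p@V,p@X)),o["tcp_rot"][2],o["q"][5],f@e,f@t,o["ft_force"][2],o["time"]))
    for n in("scene","top"):
        c=cam(n); d=dial(AX-V*.116,c); print(n,{k:np.round(d[k],4) for k in("dist","side","nw","red","meanmm","mm")})
        if save: cv2.imwrite(f"pics/{save}_{n}.png",c["frame"])
E
python3 -W ignore -c "
from h import *
chk()"
```

```text
R 0.0448 ang 159.5 yaw -15.7 q6 73 Frad -2.2 Ftan -4.9 Fz -8.1 t 9.2
scene {'dist': np.float64(nan), 'side': np.float64(nan), 'nw': np.int64(0), 'red': np.int64(0), 'meanmm': array([nan, nan]), 'mm': np.float64(nan)}
top {'dist': np.float64(0.1162), 'side': np.float64(-0.0001), 'nw': np.int64(412), 'red': np.int64(218), 'meanmm': array([4.6999, 7.4378]), 'mm': np.float64(1.5259)}
```

```bash
python3 -W ignore - <<'E'
from h import *
for n in("scene","top"):
    c=cam(n); f=c["frame"]; c["frame"]=cv2.imread(f"pics/{n}0.png"); d=dial(AX-V*.142,c); print(n,"zero",d)
c["frame"]=f
for t in(140,150,165,180,200): 
  d=dial(AX-V*.116,c,t); print(t,d["dist"],d["side"],d["nw"],d["mm"],d["meanmm"])
g=f.astype(int); u,v=map(int,proj(c,[*(AX-V*.116),.065])); print(u,v)
np.set_printoptions(linewidth=250)
for w in (g[...,2]-g[...,:2].max(2),): print(w[v-13:v+14:1,u-14:u+15])
print(g[v-13:v+14,u-14:u+15].min(2))
E
```

```text
scene zero {'ctr': array([ 0.53309407, -0.29345207]), 'nw': 191, 'dist': np.float64(0.1394989872408773), 'side': np.float64(-3.7763427953546573e-05), 'red': np.int64(146), 'meanmm': array([-0.53232593,  9.17188823]), 'ang': np.float64(0.06514078603739205), 'mm': np.float64(0.14475730230531567)}
top zero {'ctr': array([ 0.5326881 , -0.29617715]), 'nw': 415, 'dist': np.float64(0.14215350594617224), 'side': np.float64(-0.0007752829724240337), 'red': np.int64(146), 'meanmm': array([-0.20459944,  8.14844726]), 'ang': np.float64(0.09801087372343462), 'mm': np.float64(0.21780194160763247)}
140 0.11618915445743165 -8.437038657176815e-05 415 1.6308340973316222 [5.70274417 8.14617445]
150 0.11618323993125053 -7.950641790708003e-05 414 1.6309122334639419 [5.69864321 8.13970717]
165 0.11618288898640051 -7.532230249374448e-05 413 1.6302697205558003 [5.69453374 8.13884503]
180 0.1161642178863422 -8.709197371473358e-05 408 1.6350252448180222 [5.70850764 8.12176008]
200 0.11507094425216112 0.0016730948652462904 397 1.4753618149425 [4.0958516  6.82056319]
402 233
[[ -41  -42  -41  -41  -40  -36  -15 
[... 6473 characters left out ...]
 50  92 151 203 231 232 232 235 233 228 235 238 237 235 232 236 237 232 210 200 213 189 128  69  46  46]
 [107 107  74  39  55 103 159 201 209 211 224 216 201 231 237 237 230 219 233 237 235 220 191 178 142  81  47  45  47]
 [118 114  87  43  37  62 106 151 167 171 187 192 192 227 235 235 223 203 228 233 226 207 175 139  86  50  44  46  47]
 [119 117 100  49  33  42  69 100 109 119 147 169 183 206 218 223 211 191 204 202 185 157 123  82  51  45  46  46  47]
 [115 113 101  53  33  38  49  65  72  82 100 119 142 165 174 180 176 168 163 148 122  88  61  47  44  43  44  46  44]
 [124 125 115  68  37  37  42  50  54  59  67  76  90 102 105 108 106 102  96  79  60  45  39  42  44  45  45  45  45]]
```

The top view now reads about 1.5 mm with the crank load pulling the spindle about 0.4 mm off, which fits the 2.1 mm seen before. I'll keep turning.

Request:
carry_out:
  increments:
    - [[0, 0, 0.262, 0.004, -0.0587, 0, 14], [0, 0, 0.262, 0.004, -0.0587, 0, 14], [0, 0, 0.262, 0.004, -0.0587, 0, 14]]

```text
time: 9.75
position: [0.4798, -0.1289, 0.1173]
tcp_rot: [179.9, 0.0, -38.0]
ft_force: [-0.6, -4.2, -6.3]
finger_gap: 0.0177
gripper_force: 21.1
```

```bash
python3 -W ignore -c "
from h import *
chk()"
```

```text
R 0.0447 ang 137.2 yaw -38.0 q6 49 Frad -2.0 Ftan -3.8 Fz -6.3 t 9.8
scene {'dist': np.float64(nan), 'side': np.float64(nan), 'nw': np.int64(0), 'red': np.int64(0), 'meanmm': array([nan, nan]), 'mm': np.float64(nan)}
top {'dist': np.float64(0.1164), 'side': np.float64(0.0), 'nw': np.int64(407), 'red': np.int64(297), 'meanmm': array([4.8137, 8.3789]), 'mm': np.float64(1.4324)}
```

Request:
carry_out:
  increments:
    - [[0, 0, 0.262, 0.004, -0.0587, 0, 14], [0, 0, 0.262, 0.004, -0.0587, 0, 14], [0, 0, 0.262, 0.004, -0.0587, 0, 14]]

```text
time: 10.22
position: [0.4925, -0.1172, 0.1172]
tcp_rot: [179.8, 0.0, -60.4]
ft_force: [-2.7, -2.7, -3.7]
finger_gap: 0.0176
gripper_force: 21.3
```

```bash
python3 -W ignore -c "
from h import *
chk()"
```

```text
R 0.0445 ang 114.8 yaw -60.4 q6 25 Frad -0.9 Ftan -3.7 Fz -3.7 t 10.2
scene {'dist': np.float64(0.1284), 'side': np.float64(-0.0012), 'nw': np.int64(38), 'red': np.int64(137), 'meanmm': array([-2.8374, -9.3659]), 'mm': np.float64(7.9086)}
top {'dist': np.float64(0.1166), 'side': np.float64(-0.0004), 'nw': np.int64(403), 'red': np.int64(321), 'meanmm': array([5.9789, 8.5619]), 'mm': np.float64(1.6282)}
```

Request:
carry_out:
  increments:
    - [[0, 0, 0.262, 0.004, -0.0587, 0, 14], [0, 0, 0.262, 0.004, -0.0587, 0, 14], [0, 0, 0.262, 0.004, -0.0587, 0, 14]]

```text
time: 10.7
position: [0.5091, -0.1112, 0.1171]
tcp_rot: [179.8, 0.0, -82.9]
ft_force: [-3.9, -0.2, -2.6]
finger_gap: 0.0174
gripper_force: 21.4
```

```bash
python3 -W ignore -c "
from h import *
chk()"
```

```text
R 0.0443 ang 91.9 yaw -82.9 q6 2 Frad 0.4 Ftan -3.9 Fz -2.6 t 10.7
scene {'dist': np.float64(0.1185), 'side': np.float64(-0.0019), 'nw': np.int64(72), 'red': np.int64(133), 'meanmm': array([ 8.5959, 10.0763]), 'mm': np.float64(1.8431)}
top {'dist': np.float64(0.1169), 'side': np.float64(-0.0007), 'nw': np.int64(404), 'red': np.int64(283), 'meanmm': array([6.7585, 8.6684]), 'mm': np.float64(1.7452)}
```

Request:
carry_out:
  increments:
    - [[0, 0, 0.262, 0.004, -0.0587, 0, 14], [0, 0, 0.262, 0.004, -0.0587, 0, 14], [0, 0, 0.262, 0.004, -0.0587, 0, 14]]

```text
time: 11.18
position: [0.5264, -0.1119, 0.117]
tcp_rot: [179.8, 0.0, -105.4]
ft_force: [-8.1, 3.4, 0.9]
finger_gap: 0.0172
gripper_force: 22.3
```

```bash
python3 -W ignore -c "
from h import *
chk()"
```

```text
R 0.0444 ang 69.4 yaw -105.4 q6 -20 Frad 1.4 Ftan -8.7 Fz 0.9 t 11.2
scene {'dist': np.float64(0.1174), 'side': np.float64(-0.0024), 'nw': np.int64(66), 'red': np.int64(131), 'meanmm': array([13.3791,  5.8024]), 'mm': np.float64(2.8549)}
top {'dist': np.float64(0.1171), 'side': np.float64(-0.001), 'nw': np.int64(396), 'red': np.int64(326), 'meanmm': array([12.7012,  4.1183]), 'mm': np.float64(3.0675)}
```

Request:
carry_out:
  increments:
    - [[0, 0, 0.262, 0.004, -0.0587, 0, 14], [0, 0, 0.262, 0.004, -0.0587, 0, 14]]

```text
time: 11.52
position: [0.5367, -0.1154, 0.117]
tcp_rot: [179.7, 0.1, -120.4]
ft_force: [-7.2, 7.9, 2.0]
finger_gap: 0.0175
gripper_force: 22.7
```

```bash
python3 -W ignore -c "
from h import *
chk()"
```

```text
R 0.0447 ang 55.3 yaw -120.4 q6 -34 Frad 3.7 Ftan -10.1 Fz 2.0 t 11.5
scene {'dist': np.float64(0.1141), 'side': np.float64(-0.002), 'nw': np.int64(75), 'red': np.int64(61), 'meanmm': array([  7.8538, -12.8687]), 'mm': np.float64(6.0372)}
top {'dist': np.float64(0.1164), 'side': np.float64(-0.0019), 'nw': np.int64(392), 'red': np.int64(347), 'meanmm': array([  6.4574, -11.9401]), 'mm': np.float64(6.1532)}
```

Request:
carry_out:
  increments:
    - [[0, 0, 0.262, 0.004, -0.0587, 0, 14], [0, 0, 0.262, 0.004, -0.0587, 0, 14]]

```text
time: 11.88
position: [0.5468, -0.1223, 0.1171]
tcp_rot: [179.8, 0.1, -135.4]
ft_force: [-4.7, 7.1, 0.1]
finger_gap: 0.0174
gripper_force: 22.1
```

```bash
python3 -W ignore -c "
from h import *
chk()"
```

```text
R 0.0449 ang 39.6 yaw -135.4 q6 -48 Frad 1.9 Ftan -8.3 Fz 0.1 t 11.9
scene {'dist': np.float64(0.1106), 'side': np.float64(-0.0079), 'nw': np.int64(116), 'red': np.int64(76), 'meanmm': array([  7.6659, -15.9402]), 'mm': np.float64(6.2588)}
top {'dist': np.float64(0.1157), 'side': np.float64(-0.0021), 'nw': np.int64(400), 'red': np.int64(362), 'meanmm': array([  2.314 , -13.4652]), 'mm': np.float64(6.8767)}
```

Request:
carry_out:
  increments:
    - [[0, 0, 0.262, 0.004, -0.0587, 0, 14], [0, 0, 0.262, 0.004, -0.0587, 0, 14]]

```text
time: 12.22
position: [0.5548, -0.1324, 0.1172]
tcp_rot: [179.9, 0.1, -150.4]
ft_force: [-4.2, 4.5, -2.9]
finger_gap: 0.0172
gripper_force: 21.3
```

```bash
python3 -W ignore -c "
from h import *
chk()"
```

```text
R 0.0449 ang 23.1 yaw -150.4 q6 -62 Frad -1.4 Ftan -6.0 Fz -2.9 t 12.2
scene {'dist': np.float64(0.1102), 'side': np.float64(-0.0061), 'nw': np.int64(152), 'red': np.int64(13), 'meanmm': array([ 13.9156, -12.5826]), 'mm': np.float64(5.3979)}
top {'dist': np.float64(0.1158), 'side': np.float64(-0.0031), 'nw': np.int64(398), 'red': np.int64(256), 'meanmm': array([13.6209, -4.5791]), 'mm': np.float64(4.4849)}
```

The readings climbed to about 6.9 mm near crank angle 44° and fell off again. That rise of over 5 mm is more than the 3.5 mm lesser swell, so this is the high spot. But the base press looks only about 1.5 mm, which is marginal, so I'll go to the plain gap just past it (crank near 0°) and press the gauge in further.

Request:
carry_out:
  increments:
    - [[0, 0, 0.262, 0.004, -0.0587, 0, 14], [0, 0, 0.262, 0.004, -0.0587, 0, 14], [0, 0, 0.262, 0.004, -0.0587, 0, 14]]

```text
time: 12.7
position: [0.5608, -0.1494, 0.1173]
tcp_rot: [179.9, 0.1, -172.9]
ft_force: [-0.8, 5.1, -3.7]
finger_gap: 0.0175
gripper_force: 21.2
```

```bash
python3 -W ignore -c "
from h import *
chk()"
```

```text
R 0.0451 ang 0.0 yaw -172.9 q6 -83 Frad -0.1 Ftan -5.2 Fz -3.7 t 12.7
scene {'dist': np.float64(0.1121), 'side': np.float64(-0.0024), 'nw': np.int64(191), 'red': np.int64(193), 'meanmm': array([13.003 ,  3.4372]), 'mm': np.float64(3.19)}
top {'dist': np.float64(0.1162), 'side': np.float64(-0.0007), 'nw': np.int64(410), 'red': np.int64(193), 'meanmm': array([6.5715, 6.6786]), 'mm': np.float64(2.001)}
```

Request:
carry_out:
  increments:
    - [[0, 0, 0, 0, 0, 0, 45], [0, 0, 0, 0, 0, 0, 45], [0, 0, 0, 0, 0, -0.35, 45], [0, 0, 0, 0, 0, -0.35, 45], [0, 0, 0, 0, 0, 0, 45]]

```text
time: 13.42
position: [0.5628, -0.1509, 0.1915]
tcp_rot: [-179.8, 0.5, -172.9]
ft_force: [-0.3, -0.5, -0.8]
finger_gap: 0.045
gripper_force: 0.0
```

```bash
python3 -W ignore -c "
from h import *
chk('c5')
a=cv2.imread('pics/c5_scene.png')[180:250,325:405];b=cv2.imread('pics/c5_top.png')[198:268,360:440]
cv2.imwrite('pics/c5.png',cv2.resize(np.hstack([a,b]),None,fx=5,fy=5,interpolation=cv2.INTER_CUBIC))
o=r.observe();print(o['position'])
"
```

```text
R 0.0469 ang -2.1 yaw -172.9 q6 -83 Frad -0.3 Ftan 0.4 Fz -0.8 t 13.4
scene {'dist': np.float64(0.1145), 'side': np.float64(-0.0006), 'nw': np.int64(204), 'red': np.int64(191), 'meanmm': array([7.5274, 6.1082]), 'mm': np.float64(2.2494)}
top {'dist': np.float64(0.1162), 'side': np.float64(-0.0001), 'nw': np.int64(414), 'red': np.int64(274), 'meanmm': array([5.7536, 7.7805]), 'mm': np.float64(1.6886)}
[ 0.56083669 -0.15038246  0.18779377]
```

View pics/c5.png

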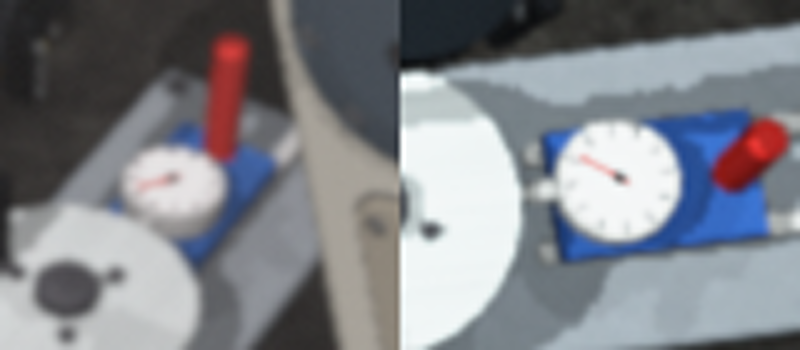

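Dial clearly visible in both views: scene pivot (173,178) and tip (137,188), top pivot (622,180) and tip (580,157). I'll cast pivot to tip directly.

```bash
python3 -W ignore -c "
from h import *
for n,o,p,t in(('scene',(325,180),(173,178),(137,188)),('top',(360,198),(222,180),(180,157))):
    c=cam(n); P=[plane(c,(o[0]+(q[0]+.5)/5-.5,o[1]+(q[1]+.5)/5-.5),.065)[:2] for q in(p,t)]
    d=P[1]-P[0]; a=np.arctan2(d@X,d@V); print(n,P,np.linalg.norm(d),a,a/.45)
    print(n,'knob px->',proj(c,[.538,-.328,.122]))
"
```

```text
scene [array([ 0.53131309, -0.27195161]), array([ 0.54175933, -0.25275763])] 0.021852530248089745 0.6215290385677534 1.3811756412616742
scene knob px-> [370.54807474 188.14902159]
top [array([ 0.52943475, -0.27303685]), array([ 0.54038849, -0.25385993])] 0.022084807069069467 0.6420839578624211 1.426853239694269
top knob px-> [432.8228968 224.7252841]
```

Both agree: 1.4 mm, just short of the window. I'll go back to the knob for another 1.7 mm.

Request:
carry_out:
  increments:
    - [[0, 0, 0, 0.11, -0.439, 0, 45], [0, 0, 0, 0.11, -0.439, 0, 45], [0, 0, 0, 0.11, -0.439, 0, 45], [0, 0, 0, 0.11, -0.439, 0, 45], [0, 0, 0, 0, 0, 0, 45]]

```text
time: 14.25
position: [0.5368, -0.3327, 0.1856]
tcp_rot: [180.0, -0.1, -173.2]
ft_force: [-0.3, 0.8, -0.4]
finger_gap: 0.0452
gripper_force: 0.0
```

Request:
carry_out:
  increments:
    - [[0, 0, 0, 0, 0, 0, 45], [0, 0, 0, 0, 0, 0, 45]]

```text
time: 14.5
position: [0.5383, -0.3291, 0.1871]
tcp_rot: [180.0, -0.0, -173.0]
ft_force: [-0.2, -0.2, 0.0]
finger_gap: 0.0452
gripper_force: 0.0
```

Request:
carry_out:
  increments:
    - [[0, 0, 0, 0, 0, 0.4, 45], [0, 0, 0, 0, 0, 0.39, 45], [0, 0, 0, 0, 0, 0, 15], [0, 0, 0, 0, 0, 0, 15], [0, 0, 0, 0, 0, 0, 15]]
  grip_force: 40

```text
time: 15.12
position: [0.5378, -0.3301, 0.1083]
tcp_rot: [180.0, -0.1, -173.0]
ft_force: [-0.4, -3.3, -10.4]
finger_gap: 0.0188
gripper_force: 40.0
```

Request:
carry_out:
  increments:
    - [[0, 0, 0, 0, 0.01, 0, 15], [0, 0, 0, 0, 0, 0, 15]]

```text
time: 15.38
position: [0.5378, -0.33, 0.1083]
tcp_rot: [-179.9, -0.0, -173.1]
ft_force: [0.7, -6.7, -11.7]
finger_gap: 0.019
gripper_force: 39.9
```

```bash
cat >> h.py <<'E'
def pt(n="scene",guess=None,c=None):
    """pressed mm from the needle's pivot (dark spot) and the red pixels"""
    c=c or cam(n); g=AX-V*.116 if guess is None else guess
    d=dial(g,c); f=c["frame"].astype(int); u,v=proj(c,[*d["ctr"],.065]).round().astype(int)
    px=[(x,y) for y in range(v-14,v+15) for x in range(u-16,u+17)]
    P=np.array([plane(c,p,.065)[:2] for p in px]); col=np.array([f[y,x] for x,y in px]); rr=np.linalg.norm(P-d["ctr"],axis=1)
    dark=np.clip(200-col[:,2],0,None)*(rr<.006); piv=(P*dark[:,None]).sum(0)/dark.sum()
    q=P-piv; rp=np.linalg.norm(q,axis=1)
    red=np.clip(col[:,2]-col[:,:2].max(1)-8,0,None)*(rr<.024)*(rp>.006)
    m=(q*red[:,None]).sum(0)/red.sum(); a=np.arctan2(m@X,m@V)%(2*np.pi)
    print(n,"pivot dist %.4f len %.1f red %d pressed %.2f"%((AX-piv)@V,1000*np.linalg.norm(m),red.sum(),a/.45))
E
python3 -W ignore -c "
from h import *
c=cam('scene'); k=c['frame']; c['frame']=cv2.imread('pics/c5_scene.png'); pt('scene',None,c)
t=cam('top'); t['frame']=cv2.imread('pics/c5_top.png'); pt('top',None,t)
pt('scene'); pt('top'); print(r.observe()['ft_force'])"
```

```text
scene pivot dist 0.1175 len 13.0 red 262 pressed 1.40
top pivot dist 0.1177 len 13.0 red 303 pressed 1.42
scene pivot dist 0.1172 len 12.8 red 309 pressed 1.76
top pivot dist nan len nan red 0 pressed nan
[  0.53789195  -6.77710942 -12.40759488]
```

Request:
carry_out:
  increments:
    - [[0, 0, 0, 0, 0.01, 0, 15], [0, 0, 0, 0, 0.01, 0, 15], [0, 0, 0, 0, 0, 0, 15]]

```text
time: 15.95
position: [0.5378, -0.3296, 0.1084]
tcp_rot: [-179.8, -0.0, -173.1]
ft_force: [1.7, -13.7, -15.5]
finger_gap: 0.0189
gripper_force: 39.9
```

```bash
python3 -W ignore -c "
from h import *
pt('scene'); print(r.observe()['ft_force'])"
```

```text
scene pivot dist 0.1174 len 14.1 red 306 pressed 2.09
[  1.6598637  -13.14128853 -15.12558558]
```

Request:
carry_out:
  increments:
    - [[0, 0, 0, 0, 0.01, 0, 15], [0, 0, 0, 0, 0, 0, 15], [0, 0, 0, 0, 0, 0, 15]]

```text
time: 16.38
position: [0.5377, -0.3288, 0.1084]
tcp_rot: [-179.8, -0.0, -173.1]
ft_force: [1.9, -15.1, -16.2]
finger_gap: 0.0191
gripper_force: 39.9
```

```bash
python3 -W ignore -c "
from h import *
pt('scene'); print(r.observe()['ft_force'])"
```

```text
scene pivot dist 0.1166 len 12.9 red 258 pressed 2.82
[  1.05132363 -13.84574144 -15.44145673]
```

It's pressed 2.8 mm on the plain rim now. I'll let go and return to the crank.

Request:
carry_out:
  increments:
    - [[0, 0, 0, 0, 0, 0, 15], [0, 0, 0, 0, 0, 0, 45], [0, 0, 0, 0, 0, 0, 45], [0, 0, 0, 0, 0, -0.4, 45], [0, 0, 0, 0, 0, -0.39, 45]]

```text
time: 17.05
position: [0.5381, -0.3257, 0.1898]
tcp_rot: [-179.9, 0.1, -173.0]
ft_force: [0.9, -0.8, 0.6]
finger_gap: 0.0448
gripper_force: 0.0
```

Request:
carry_out:
  increments:
    - [[0, 0, 0, 0, 0, 0, 45], [0, 0, 0, 0, 0, 0, 45]]

```text
time: 17.3
position: [0.5379, -0.3256, 0.1881]
tcp_rot: [-180.0, 0.1, -173.0]
ft_force: [0.2, 0.1, -0.3]
finger_gap: 0.0448
gripper_force: 0.0
```

```bash
python3 -W ignore -c "
from h import *
o=r.observe();p=o['position'];print(p,o['tcp_rot']); y=np.radians(o['tcp_rot'][2]); d=np.array([.5608,-.1496])-p[:2]
print('tool x,y',d@[np.cos(y),np.sin(y)],d@[np.sin(y),-np.cos(y)]); pt('scene');pt('top')"
```

```text
[ 0.53793429 -0.32557853  0.18806188] [-1.79992889e+02  9.74752825e-02 -1.73025443e+02]
tool x,y -0.04406532737717429 0.1718997716220691
scene pivot dist 0.1165 len 13.8 red 323 pressed 2.79
top pivot dist nan len nan red 0 pressed nan
```

Request:
carry_out:
  increments:
    - [[0, 0, 0, -0.11, 0.43, 0, 45], [0, 0, 0, -0.11, 0.43, 0, 45], [0, 0, 0, -0.11, 0.43, 0, 45], [0, 0, 0, -0.11, 0.43, 0, 45], [0, 0, 0, 0, 0, 0, 45]]

```text
time: 18.02
position: [0.5605, -0.1473, 0.1866]
tcp_rot: [180.0, -0.1, -172.8]
ft_force: [-0.6, -1.2, 0.2]
finger_gap: 0.0449
gripper_force: 0.0
```

Request:
carry_out:
  increments:
    - [[0, 0, 0, 0, 0, 0, 45], [0, 0, 0, 0, 0, 0.35, 45], [0, 0, 0, 0, 0, 0.35, 45], [0, 0, 0, 0, 0, 0, 25], [0, 0, 0, 0, 0, 0, 14]]
  grip_force: 20

```text
time: 18.65
position: [0.56, -0.1504, 0.1175]
tcp_rot: [180.0, -0.1, -173.1]
ft_force: [-2.1, 1.3, -5.5]
finger_gap: 0.0174
gripper_force: 23.4
```

Request:
carry_out:
  increments:
    - [[0, 0, 0, 0, 0, 0, 14], [0, 0, 0, 0, 0, 0, 14], [0, 0, 0, 0, 0, 0, 14]]

```text
time: 19.02
position: [0.5602, -0.1501, 0.1174]
tcp_rot: [-180.0, -0.0, -173.0]
ft_force: [-1.7, -0.4, -4.7]
finger_gap: 0.0174
gripper_force: 23.4
```

```bash
python3 -W ignore -c "
from h import *
chk(); pt('scene');pt('top')"
```

```text
R 0.0445 ang -0.8 yaw -173.0 q6 -83 Frad -1.8 Ftan 0.2 Fz -4.7 t 19.0
scene {'dist': np.float64(0.1104), 'side': np.float64(-0.0033), 'nw': np.int64(186), 'red': np.int64(207), 'meanmm': array([15.6962, -0.4864]), 'mm': np.float64(3.8331)}
top {'dist': np.float64(0.116), 'side': np.float64(-0.0007), 'nw': np.int64(404), 'red': np.int64(255), 'meanmm': array([10.0716,  4.2971]), 'mm': np.float64(2.8681)}
scene pivot dist 0.1151 len 13.9 red 378 pressed 3.12
top pivot dist 0.1163 len 12.2 red 270 pressed 2.73
```

Request:
carry_out:
  increments:
    - [[0, 0, -0.262, 0.004, 0.0587, 0, 14], [0, 0, -0.262, 0.004, 0.0587, 0, 14], [0, 0, -0.262, 0.004, 0.0587, 0, 14], [0, 0, -0.262, 0.004, 0.0587, 0, 14], [0, 0, -0.262, 0.004, 0.0587, 0, 14]]

```text
time: 19.85
position: [0.5492, -0.1261, 0.1178]
tcp_rot: [-179.7, -0.0, -135.3]
ft_force: [3.3, -9.8, -9.6]
finger_gap: 0.0174
gripper_force: 24.3
```

```bash
python3 -W ignore -c "
from h import *
chk(); pt('scene');pt('top')"
```

```text
R 0.0440 ang 34.0 yaw -135.3 q6 -48 Frad -3.9 Ftan 9.5 Fz -9.6 t 19.9
scene {'dist': np.float64(0.1096), 'side': np.float64(-0.0082), 'nw': np.int64(124), 'red': np.int64(36), 'meanmm': array([ 14.7022, -13.1   ]), 'mm': np.float64(5.3817)}
top {'dist': np.float64(0.1144), 'side': np.float64(-0.0015), 'nw': np.int64(400), 'red': np.int64(307), 'meanmm': array([  5.1321, -12.693 ]), 'mm': np.float64(6.4011)}
scene pivot dist 0.1114 len 14.0 red 120 pressed 5.99
top pivot dist 0.1161 len 13.3 red 387 pressed 6.91
```

Request:
carry_out:
  increments:
    - [[0, 0, -0.262, 0.004, 0.0587, 0, 14], [0, 0, 0, 0, 0, 0, 14]]

```text
time: 20.3
position: [0.5445, -0.1211, 0.1176]
tcp_rot: [-179.8, 0.0, -127.9]
ft_force: [1.2, -3.9, -8.8]
finger_gap: 0.0172
gripper_force: 23.5
```

```bash
python3 -W ignore -c "
from h import *
chk(); pt('scene');pt('top')"
```

```text
R 0.0443 ang 42.9 yaw -127.9 q6 -42 Frad -2.2 Ftan 3.4 Fz -8.8 t 20.3
scene {'dist': np.float64(0.11), 'side': np.float64(-0.0078), 'nw': np.int64(112), 'red': np.int64(90), 'meanmm': array([  7.5708, -16.2256]), 'mm': np.float64(6.2847)}
top {'dist': np.float64(0.1148), 'side': np.float64(-0.001), 'nw': np.int64(395), 'red': np.int64(312), 'meanmm': array([ -1.166 , -13.1813]), 'mm': np.float64(7.451)}
scene pivot dist 0.1108 len 14.6 red 234 pressed 6.25
top pivot dist 0.1163 len 13.7 red 415 pressed 7.64
```

Request:
carry_out:
  increments:
    - [[0, 0, -0.262, 0.004, 0.0587, 0, 14], [0, 0, 0, 0, 0, 0, 14]]

```text
time: 20.75
position: [0.5391, -0.1171, 0.1175]
tcp_rot: [-179.9, 0.0, -120.4]
ft_force: [1.6, -3.7, -8.3]
finger_gap: 0.0172
gripper_force: 23.4
```

```bash
python3 -W ignore -c "
from h import *
chk(); pt('scene');pt('top')"
```

```text
R 0.0444 ang 51.6 yaw -120.4 q6 -34 Frad -2.3 Ftan 3.3 Fz -8.3 t 20.8
scene {'dist': np.float64(0.112), 'side': np.float64(-0.0057), 'nw': np.int64(86), 'red': np.int64(86), 'meanmm': array([  5.1855, -14.8647]), 'mm': np.float64(6.509)}
top {'dist': np.float64(0.1155), 'side': np.float64(-0.0005), 'nw': np.int64(392), 'red': np.int64(338), 'meanmm': array([ -1.0633, -11.8501]), 'mm': np.float64(7.4538)}
scene pivot dist 0.1126 len 14.4 red 219 pressed 6.46
top pivot dist 0.1162 len 13.9 red 356 pressed 7.57
```

Readings are 7.64 mm at 42.9° and 7.57 mm at 51.6°, so the crest is at about 47°. I'll go back 4°, let go, rise and check.

Request:
carry_out:
  increments:
    - [[0, 0, 0.14, 0.001, -0.031, 0, 14], [0, 0, 0, 0, 0, 0, 14], [0, 0, 0, 0, 0, 0, 20], [0, 0, 0, 0, 0, 0, 45], [0, 0, 0, 0, 0, 0, 45]]

```text
time: 21.58
position: [0.5422, -0.1185, 0.1182]
tcp_rot: [-179.9, 0.1, -124.5]
ft_force: [-0.3, 0.1, 0.3]
finger_gap: 0.0448
gripper_force: 0.0
```

Request:
carry_out:
  increments:
    - [[0, 0, 0, 0, 0, -0.35, 45], [0, 0, 0, 0, 0, -0.4, 45], [0, 0, 0, 0, 0, -0.5, 45], [0, 0, 0, 0, 0, 0, 45], [0, 0, 0, 0, 0, 0, 45]]

```text
time: 22.2
position: [0.5413, -0.1184, 0.2423]
tcp_rot: [-180.0, 0.0, -124.5]
ft_force: [-0.4, -0.5, -0.6]
finger_gap: 0.0452
gripper_force: 0.0
```

```bash
python3 -W ignore -c "
from h import *
chk('f'); pt('scene');pt('top')
for n in('scene','top'):
    c=cam(n);f=c['frame'];g=f.min(2)
    u,v=proj(c,[*(AX+.0449*(np.cos(np.radians(47))*X+np.sin(np.radians(47))*V)),.107]);print(n,'crank expected px',u,v, f[int(v)-3:int(v)+4:3,int(u)-3:int(u)+4:3].max(2).tolist())
"
```

```text
R 0.0445 ang 48.3 yaw -124.5 q6 -38 Frad -0.7 Ftan -0.1 Fz -0.6 t 22.2
scene {'dist': np.float64(0.1061), 'side': np.float64(-0.0015), 'nw': np.int64(163), 'red': np.int64(53), 'meanmm': array([  1.5183, -17.508 ]), 'mm': np.float64(7.0627)}
top {'dist': np.float64(0.1136), 'side': np.float64(0.0003), 'nw': np.int64(399), 'red': np.int64(315), 'meanmm': array([ -2.5733, -13.4287]), 'mm': np.float64(7.6756)}
scene pivot dist 0.1074 len 15.5 red 184 pressed 7.13
top pivot dist 0.1161 len 13.3 red 372 pressed 7.79
scene crank expected px 321.74835547306424 232.44531619342612 [[166, 38, 74], [169, 34, 73], [167, 34, 69]]
top crank expected px 338.30353224427614 224.4153149505225 [[33, 35, 107], [23, 25, 113], [34, 26, 115]]
```

Request:
carry_out:
  increments:
    - [[0, 0, 0, -0.1, 0.52, -0.1, 45], [0, 0, 0, -0.1, 0.52, -0.1, 45], [0, 0, 0, -0.1, 0.52, 0, 45], [0, 0, 0, -0.1, 0.52, 0, 45], [0, 0, 0, 0, 0, 0, 45]]

```text
time: 23.12
position: [0.3908, 0.034, 0.2627]
tcp_rot: [-180.0, 0.1, -124.2]
ft_force: [0.3, 0.1, -0.0]
finger_gap: 0.0451
gripper_force: 0.0
```

```bash
python3 -W ignore -c "
from h import *
np.set_printoptions(linewidth=200)
print(r.observe()['position'])
for n in('scene','top'):
    c=cam(n); pt(n,None,c); d=dial(AX-V*.114,c); print(d['nw'],d['dist'],d['side'])
f=c['frame'].astype(int);u,v=map(int,proj(c,[*(AX-V*.116),.065])); print((f[...,2]-f[...,:2].max(2)).clip(0)[v-12:v+13,u-13:u+14]); print(f[v-2:v+4,u-5:u+6].min(2))
"
```

```text
[0.39081815 0.03404956 0.2627051 ]
scene pivot dist nan len nan red 0 pressed nan
163 0.11387820515391633 -0.006551333208329772
top pivot dist 0.1162 len 13.6 red 306 pressed 7.84
408 0.11390792472529188 -0.0003604860135839355
[[ 0  0  0  0  0  0  0  0  0  0  0  0  0  0  0  0  0  0  0  0  0  0  0  0  0  0  0]
 [ 0  0  0  0  0  0  0  0  0  0  0  0  0  0  0  0  0  0  0  0  0  0  0  0  0  0  0]
 [ 0  0  0  0  0  0  0  0  0  0  0  0  0  0  0  0  0  0  0  0  0  0  0  0  0  0  0]
 [ 0  0  0  0  0  0  0  0  0  0  0  0  0  0  0  0  0  0  0  0  0  0  0  0  0  0  0]
 [ 0  0  0  0  0  0  0  0  0  0  0  0  0  0  0  0  0  0  0  0  0  0  0  0  0  0  0]
 [ 0  0  0  0  0  0  0  0  0  0  0  0  0  0  0  0  0  0  0  0  0  0  0  0  0  0  0]
 [ 0  0  0  0  0  0  0  0  0  0  0  0  0  0  0  0  0  0  0  0  0  0  0  0  0  0  0]
 [ 0  0  0  0  0  0  0  0  0  0  0  0  0  0  0  0  0  0  0  0  0  0  0  0  0  0  0]
 [ 0  0  0  0  0  0  0  0  0  0  0  0  0  0  0  0  0  0  0  0  0  0  0  0  0  0  0]
 [ 0  0  0  0  0  0  0  0  0  0  0  0  0  0  0  0  0  0  0  0  0  0  0  0  0  0  0]
 [ 0  0  0  0  0  0  0  0  0  0  
[... 810 characters left out ...]
0  0  0  0  0  0  0  0  0  0  0  0  0  0  0  0  0  0  0  0  0  0  0  0  0  0  0]
 [ 0  0  0  0  0  0  0  0  0  0  0  0  0  0  0  0  0  0  0  0  0  0  0  0  0  0  0]
 [ 0  0  0  0  0  0  0  0  0  0  0  0  0  0  0  0  0  0  0  0  0  0  0  0  0  0  0]
 [ 0  0  0  0  0  0  0  0  0  0  0  0  0  0  0  0  0  0  0  0  0  0  0  0  0  0  0]
 [ 0  0  0  0  0  0  0  0  0  0  0  0  0  0  0  0  0  0  0  0  0  0  0  0  0  0  0]]
[[244 244 244 244 244 241 236 239 244 244 244]
 [244 244 244 243 235 216 185 215 240 244 244]
 [244 244 244 240 206 144 108 155 209 230 235]
 [244 244 244 243 234 191 157 178 188 182 190]
 [244 244 244 244 243 237 231 239 238 227 215]
 [244 244 244 244 245 244 243 244 244 243 243]]
```

```bash
python3 -c "
from cell import r
print(r.close_job())"
```

```text
the job is handed in; nothing more can be done
None
```

I handed the job in with the high spot resting on the plunger at about 7.8 mm pressed and the wheel standing free. The gauge read about 2.8 mm on the plain rim beforehand, after I corrected a first setting of 1.4 mm. The hand-in returned no verdict.

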